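Nudge a bearing and a spacer into their seats in a gearbox cover

TASK

On the flat grey metal gearbox cover lie a ball bearing and a smaller spacer ring. With the fingertips, push each one across the face of the cover until it drops into its own round seat and lies flat on the seat's floor: the bearing into the large seat, the spacer ring into the small one. Only slide them, never lift them off the cover, and leave the hex nut on the cover and the spanner beside it where they lie.

Things in the scene. Friction and masses are not known exactly. Their poses are not given: they have to be found in the camera images.
- cover: Flat rectangular grey metal cover fixed on the bench, 200 (its x) x 260 (its y) x 22 mm, with an 8 mm high foot 4 mm out all round and four round lugs (17 mm high) 16 mm out at its short ends. Origin: centre of its underside; its flat upper face is at z = 22 mm. Two round flat-floored seats lie in its +x half; the discs start on its -x half. Its yaw varies by up to 0.7 rad either way.
- bearing_seat (a point): Centre of the floor of the large seat: 56 mm across, 11 mm deep below the cover's upper face, 45 mm along +x and 60 mm along +y from the cover's centre, with a 20 mm shaft bore through its floor. Axes as the cover's.
- spacer_seat (a point): Centre of the floor of the small seat: 44 mm across, 7 mm deep below the cover's upper face, 45 mm along +x and 65 mm along -y from the cover's centre, with a 12 mm shaft bore through its floor. Axes as the cover's.
- bearing: Loose steel ball bearing lying flat on the cover's upper face, in the half of the cover at its -x, on the +y side: 52 mm across, 15 mm high, about 0.13 kg. Origin: centre of its underside. When seated it stands 4 mm proud of the cover's face. It slides with ordinary friction, and as its width is nearly the seat's it drops only when about concentric with the seat.
- spacer: Loose plain steel spacer ring lying flat on the cover's upper face, in the half at the cover's -x, on the -y side: 40 mm across, 18 mm bore, 10 mm high, about 0.07 kg. Origin: centre of its underside. When seated it stands 3 mm proud of the cover's face. Like the bearing, it drops only when about concentric.
- nut: Loose steel hex nut, 34 mm over the corners, 16 mm high, on the cover's upper face near its +x edge between the two seats, not part of the job. Origin: centre of its underside.
- spanner: Loose steel spanner, 185 mm long, 31 mm wide, 7 mm high, lying flat on the bench beyond the cover's +y end, not part of the job. Origin: centre of its underside.
There are look-alikes about, which are no part of the job. Several things have the shape of the bearing; the one meant has the colours described above. Several things have the shape of the spacer; the one meant has the colours described above.

How it is judged:
By the outcome, as a careful person would: the job done as asked, in the order asked, and still so for the second after the job is handed in, with the robot touching nothing.
It also fails if it takes over 54 s, if anything falls off the work surface, if the arm or the gripper's body presses on something with over 40 N, if the wrist force passes 120 N, or if a joint passes its speed limit or range.

ROBOT

A 6-joint arm with a two-finger parallel gripper is mounted at the origin on a cart in front of the work surface, level with it; the furniture and walls round the work are solid. World frame = base frame: x ahead of the robot, y to its left, z up, the work surface at z = 0. Lengths are in m, angles in rad, forces in N, time in s.
With the tool pointing down it reaches from about 0.35 to 0.975 m from the base axis. Payload 4.9 kg.
Tool frame: the origin (TCP) lies midway between the tips of the shut fingers; the grasp point (between the pads) lies 19 mm behind it (env.pinch_z is the z of the grasp point in the tool frame, in m); z points along the fingers, y is the direction in which the jaws open and shut (so a half turn about z gives the same grasp; the last joint's range is limited). The gripper opens to 85 mm and grips with 20 to 120 N. Pads are 22 mm wide; open, the fingers measure 114 mm over their backs; the gripper's body (76 mm by 85 mm) begins 54 mm behind the grasp point. The pads swing forward as they close: fully open they stand 13 mm farther back than shut.
Start: joints at [1.223, 0.053, 1.613, -0, 1.476, -0.119], TCP at [0.142, 0.609, 0.231] pointing down, gripper open.
Joint ranges: [-3.01, 3.01], [-1.01, 2.22], [0.06, 2.58], [-1.02, 4.17], [0.09, 2.62], [-3.14, 3.14]. Speed limits (rad/s): [2.57, 2.57, 3.14, 3.14, 3.14, 3.14].

INTERFACE

Orientations are given as a unit quaternion [x, y, z, w].
In Python, from workcell import env, vision, order gives the robot as it stands.
- The arm moves only by the shell command python3 -m crank 'ROWS'. ROWS is JSON, a list of rows, each a list of 3 entries, a list of its own where there are three numbers: the opening, from 0 (shut) to 1 (fully open), then the shift along the tool's x, y, z in cm, then the turn, a rotation vector about the tool's x, y, z in degrees. A call has 1 to 10 rows; each row is the pose to reach, as a shift and turn from the pose measured when the call began, along the tool's axes at that moment; what a row does not reach only later rows make up. A row lasts 1/10 s, in which the tool goes at most 50 mm and 8.59 degrees, less where a joint would pass 70% of its speed; a pose out of reach is approached as far as the arm can. A call with a gripper value outside its range is refused whole. The fingers move at their own pace and stop on an object; the grip force is fixed at half the most. Time passes only in rows, so rows that repeat a pose let the fingers close. It gives the time, the measured TCP pose, the force and the opening at its end, in the units of the state.
- env.state(): the state, without advancing time (a new reading comes with each control period).
- vision.get_image(name): name is "scene" or "top" or "wrist"; returns the picture (420x560x3 uint8, red, green, blue); there is no depth.
- vision.camera_params(name): a dict with "fx", "fy", "cx", "cy" (pixels), "camera_from_world" (4x4, takes a point from world to camera coordinates). Camera axes: x right, y up, looking along -z (the intrinsics and any distortion apply to the point x, -y, -z); pixel columns grow to the right and rows downward; lengths in m; the calibration is good to about 2 mm. The wrist camera is an equidistant fisheye: a pixel r from the principal point sees the ray r / f radians off the axis. A picture is of the moment at which its call begins: read the wrist's pose just before it. camera_params takes no time and is no camera call; for the wrist camera it gives the pose at the moment of the call.
- order.sign_off(): hands the job in, once; it reports no verdict.
The state is a dict: "t": time; "joint_pos": joint angles; "joint_vel": joint speeds; "joint_torque": joint torques, N m; "tcp_pos": TCP position; "ee_rot": TCP orientation; "ft_force": force on the tool from outside, world axes, zero at the start; "ft_torque": the same for the moment, N m; "gripper_width": finger opening in m.
Only numpy, scipy, OpenCV 4.12 (cv2) and the standard library are available. Lean on these libraries where they do the work, as an engineer would, in place of code of your own. Each camera call takes 0.05 s, during which the arm holds its last target.

## Working session

There is one attempt and no reset: what is moved stays moved. The work goes in short steps, Python scripts to look and compute and a shell command to move; the robot and the scene stay as the last step left them, time stands still between calls to the robot, and variables do not carry over. Pictures are saved under pics/ and viewed, and the job is handed in when it is done.

```bash
ls; mkdir -p pics; python3 - <<'E'
from workcell import env, vision
import cv2
print(env.state(), env.pinch_z)
for n in ["scene","top","wrist"]:
    im=vision.get_image(n); cv2.imwrite(f"pics/{n}0.png",im[:,:,::-1]); p=vision.camera_params(n); print(n,p)
E
```

```text
pics
{'t': 0.0, 'joint_pos': array([ 1.22298151e+00,  5.33141095e-02,  1.61425171e+00, -1.03763651e-05,
        1.47600155e+00, -1.19024646e-01]), 'joint_vel': array([ 3.31636115e-05, -7.34293839e-04,  7.94611289e-04,  1.12198608e-03,
        1.75413672e-03,  2.04033488e-04]), 'joint_torque': array([-9.09307764e-04, -3.93668675e+01, -3.70179713e+01, -8.69686505e-05,
        6.86953063e-03,  3.91529966e-06]), 'tcp_pos': array([0.14155927, 0.60813629, 0.23011478]), 'ee_rot': array([ 1.14145201e-01,  9.93463587e-01, -9.61773285e-04, -2.23356586e-04]), 'ft_force': array([ 0.7093532 , -0.10977924,  0.47788241]), 'ft_torque': array([-0.04510893,  0.02441487,  0.01993845]), 'gripper_width': 0.08543960662767952} -0.0187
scene {'fx': 538.3161468370205, 'fy': 538.3161468370205, 'cx': 278.3666828667983, 'cy': 219.12990863874637, 'camera_from_world': array([[ 0.68449311, -0.72898039, -0.00753508, -0.07972718],
       [ 0.54405441,  0.5039181 ,  0.67087357, -0.41627691],
       [-0.48525662, -0.46330783,  0.74153346, -0.65804186],
       [ 0.        ,  0.        ,  0.        ,  1.        ]])}
top {'fx': 433.2122755385756, 'fy': 433.2122755385756, 'cx': 267.43868890565705, 'cy': 204.84278475116548, 'camera_from_world': array([[-0.01362886, -0.99989101, -0.00567574,  0.32651798],
       [ 0.99410188, -0.01416029,  0.10752184, -0.44080683],
       [-0.10759049, -0.00417686,  0.99418652, -0.87342806],
       [ 0.        ,  0.        ,  0.        ,  1.        ]])}
wrist {'fx': 325.19226210127806, 'fy': 325.19226210127806, 'cx': 282.2210912368741, 'cy': 204.98636579259727, 'camera_from_world': array([[ 0.22757585,  0.97375954, -0.00125735, -0.62416888],
       [-0.93456317,  0.2180523 , -0.28114922,  0.03653287],
       [-0.27349757,  0.06515785,  0.95966324, -0.37838126],
       [ 0.        ,  0.        ,  0.        ,  1.        ]])}
```

View pics/scene0.png

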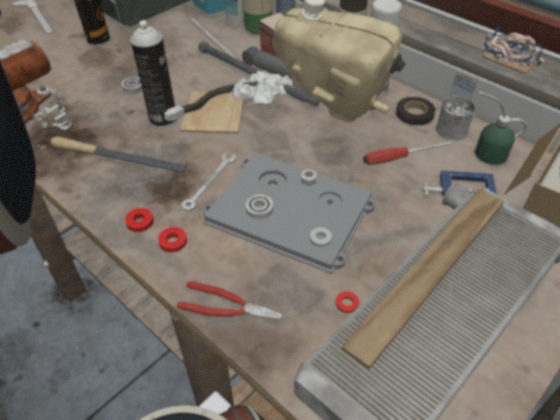

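View pics/top0.png

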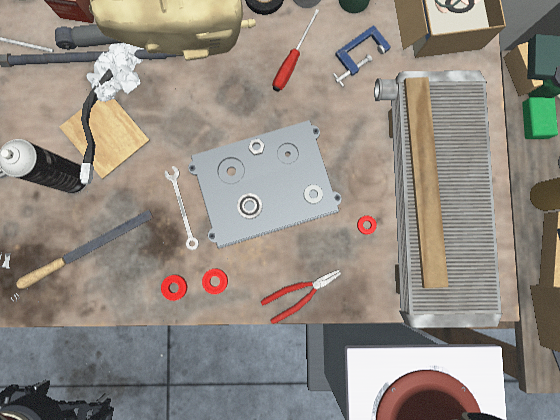

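View pics/wrist0.png

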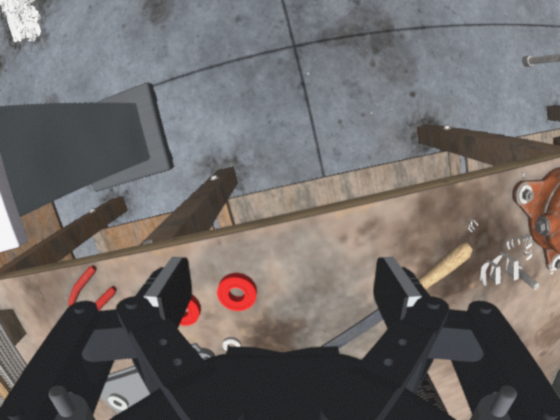

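The top view shows the bearing near (249,206), spacer (313,194), large seat (231,170), small seat (288,153), nut (257,146). I'll enlarge this area.

```bash
cat > h.py <<'E'
import numpy as np, cv2
from workcell import env, vision
def ray(p,u,v):
    T=p["camera_from_world"];R=T[:3,:3];t=T[:3,3]
    d=np.array([(u-p["cx"])/p["fx"],-(v-p["cy"])/p["fy"],-1.0])
    return -R.T@t, R.T@d
def unproj(p,u,v,z):
    o,d=ray(p,u,v); return o+d*(z-o[2])/d[2]
def proj(p,X):
    c=p["camera_from_world"]@np.append(X,1); return p["cx"]+p["fx"]*c[0]/-c[2], p["cy"]-p["fy"]*c[1]/-c[2]
E
python3 - <<'E'
import cv2
im=cv2.imread("pics/top0.png")[110:260,170:360]
cv2.imwrite("pics/top0z.png",cv2.resize(im,None,fx=4,fy=4,interpolation=cv2.INTER_CUBIC))
im=cv2.imread("pics/scene0.png")[145:275,195:385]
cv2.imwrite("pics/scene0z.png",cv2.resize(im,None,fx=4,fy=4,interpolation=cv2.INTER_CUBIC))
E
```

```text
(no output)
```

View pics/top0z.png

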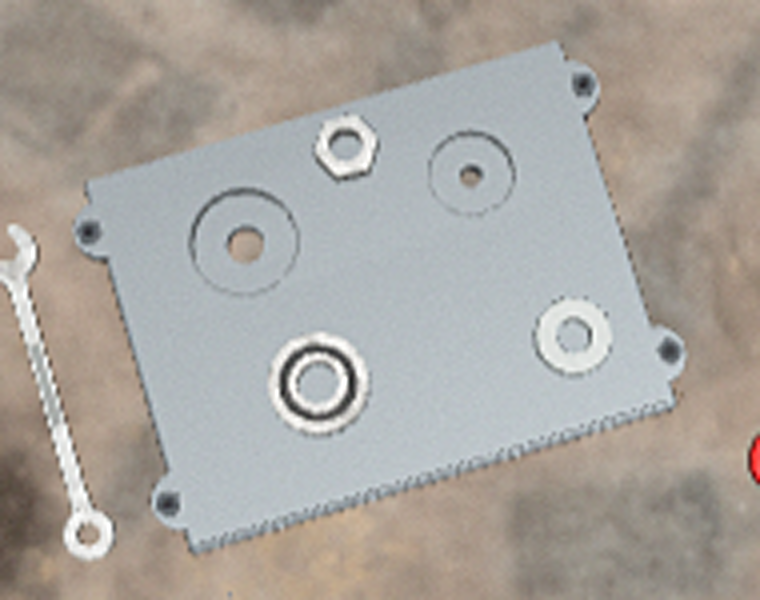

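View pics/scene0z.png

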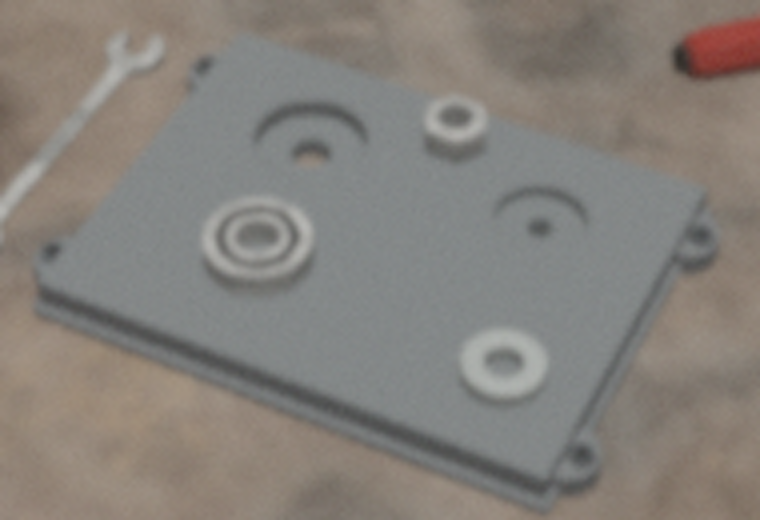

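```bash
python3 - <<'E'
from h import *
p=vision.camera_params("top"); s=vision.camera_params("scene")
print("cams",ray(p,0,0)[0],ray(s,0,0)[0])
t=lambda x,y:(170+(x+.5)/4-.5,110+(y+.5)/4-.5)
q=lambda x,y:(195+(x+.5)/4-.5,145+(y+.5)/4-.5)
pts={}
for n,a,z in [("Lrim",(244,242),.022),("Srim",(472,173),.022),("Lbore",(246,244),.011),("Sbore",(471,175),.015),("bear",(320,383),.037),("spac",(573,335),.032),("nut",(346,146),.038),("TL",(88,181),.022),("TR",(557,43),.022),
 ("spanA",(15,260),.007),("spanB",(88,534),.007)]:
    pts[n]=unproj(p,*t(*a),z); print("top",n,pts[n].round(4))
for n,a,z in [("Lbore",(312,151),.011),("Sbore",(540,228),.015),("bear",(258,236),.037),("spac",(504,361),.032),("TR",(707,188),.022),("nut",(457,115),.038)]:
    print("scene",n,unproj(s,*q(*a),z).round(4))
L,S=pts["Lrim"],pts["Srim"]
d=L-S; print(np.linalg.norm(d[:2]))
yaw=np.arctan2(d[1],d[0])-np.pi/2; print("yaw",yaw)
ex=np.array([np.cos(yaw),np.sin(yaw)]);ey=np.array([-ex[1],ex[0]])
c=(L+S)[:2]/2-45*.001*ex+2.5*.001*ey
print("c",c)
for n in pts: d=pts[n][:2]-c; print(n,(d@ex*1e3).round(1),(d@ey*1e3).round(1))
E
```

```text
cams [0.34868441 0.31659226 0.9176    ] [-0.03826917 -0.15322603  0.76662848]
top Lrim [0.52   0.3966 0.022 ]
top Srim [0.5551 0.2763 0.022 ]
top Lbore [0.521  0.3965 0.011 ]
top Sbore [0.5556 0.2766 0.015 ]
top bear [0.4434 0.3567 0.037 ]
top spac [0.467  0.2264 0.032 ]
top nut [0.5666 0.3421 0.038 ]
top TL [0.5538 0.4787 0.022 ]
top TR [0.6247 0.2299 0.022 ]
top spanA [0.5149 0.5202 0.007 ]
top spanB [0.3688 0.4804 0.007 ]
scene Lbore [0.5212 0.3958 0.011 ]
scene Sbore [0.5545 0.2748 0.015 ]
scene bear [0.4433 0.356  0.037 ]
scene spac [0.4662 0.2242 0.032 ]
scene TR [0.6252 0.2284 0.022 ]
scene nut [0.5684 0.3412 0.038 ]
0.12528353372752984
yaw 0.28395161231412436
c [0.49363538 0.32626809]
Lrim 45.0 60.1
Srim 45.0 -65.1
Lbore 45.9 59.8
Sbore 45.6 -65.1
bear -39.7 43.3
spac -53.6 -88.4
nut 74.5 -5.3
TL 100.5 129.5
TR 98.8 -129.2
spanA 74.7 180.2
spanB -76.7 183.0
```

```bash
cat >> h.py <<'E'
from scipy.spatial.transform import Rotation as Ro
def plan(x,y,z,ang):
    "TCP target, with tool -x heading at ang (rad, world), pointing down; prints shift cm and turn deg"
    s=env.state(); R=Ro.from_quat(s["ee_rot"])
    X=-np.array([np.cos(ang),np.sin(ang),0]);Z=np.array([0,0,-1.]);Y=np.cross(Z,X)
    G=Ro.from_matrix(np.c_[X,Y,Z])
    d=R.inv().apply(np.array([x,y,z])-s["tcp_pos"])*100
    print("shift",d.round(2),"turn",np.degrees((R.inv()*G).as_rotvec()).round(1),"w",round(s["gripper_width"],4),"F",s["ft_force"].round(1),"tcp",s["tcp_pos"].round(4),"t",s["t"])
E
python3 -c "
from h import *
plan(.406,.337,.08,.480)"
```

```text
shift [-31.91 -20.4   15.06] turn [ -0.1  -0.  -40.6] w 0.0854 F [-0.4 -0.4 -0.1] tcp [0.1416 0.6082 0.2303] t 0.15
```

```bash
python3 -m crank '[[0.42,[-8,-5,2],[0,0,-10]],[0.42,[-14,-9,4],[0,0,-20]],[0.42,[-20,-13,6],[0,0,-30]],[0.42,[-26,-17,8],[0,0,-40.6]],[0.42,[-31.9,-20.4,10],[0,0,-40.6]],[0.42,[-31.9,-20.4,10],[0,0,-40.6]],[0.42,[-31.9,-20.4,10],[0,0,-40.6]],[0.42,[-31.9,-20.4,12],[0,0,-40.6]],[0.42,[-31.9,-20.4,15],[0,0,-40.6]],[0.42,[-31.9,-20.4,15],[0,0,-40.6]]]'; python3 - <<'E'
from h import *
plan(.406,.337,.035,.480)
for n in ["scene","top","wrist"]:
    im=vision.get_image(n); cv2.imwrite(f"pics/{n}1.png",im[:,:,::-1])
a=cv2.imread("pics/scene1.png")[120:300,170:400]; cv2.imwrite("pics/scene1z.png",cv2.resize(a,None,fx=3,fy=3))
E
```

```text
t: 1.15
tcp_pos: [0.4033, 0.3334, 0.075]
ee_rot: [-0.236, 0.972, -0.002, -0.006]
ft_force: [-0.3, 0.6, -0.6]
gripper_width: 0.0361
shift [-0.46  0.21  4.  ] turn [-0.1 -0.7 -0.2] w 0.0361 F [-0.3  0.6 -0.6] tcp [0.4033 0.3334 0.075 ] t 1.15
```

View pics/scene1z.png

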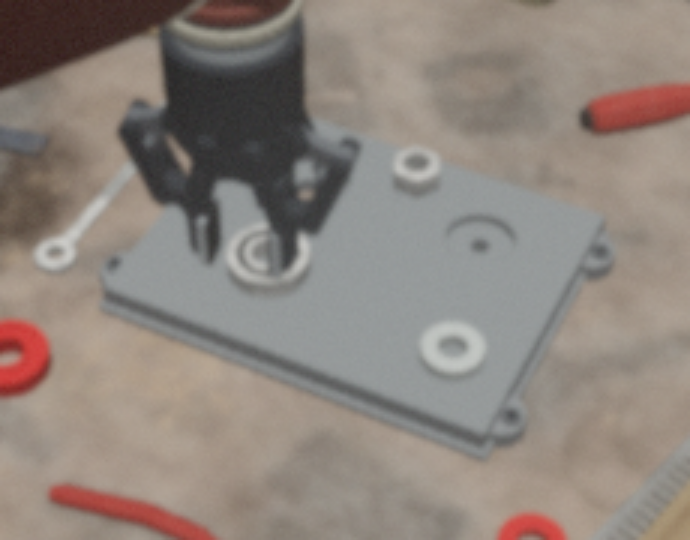

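View pics/wrist1.png

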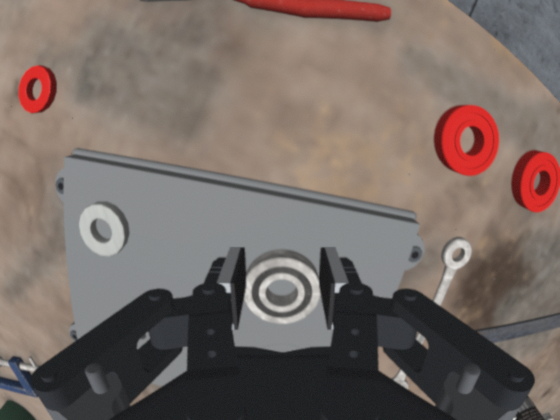

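View pics/top1.png

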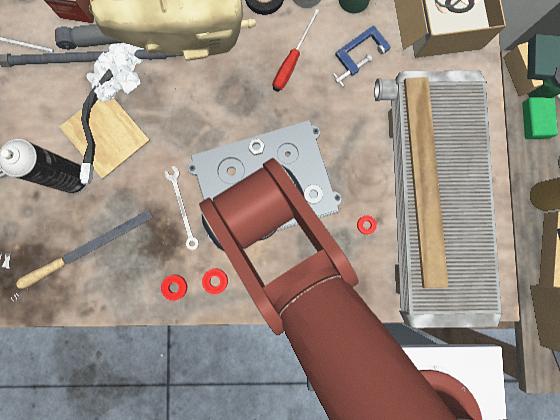

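```bash
python3 -m crank '[[0.42,[-0.4,0.2,2],[0,-0.7,0]],[0.42,[-0.4,0.2,4],[0,-0.7,0]],[0.42,[-0.4,0.2,4.2],[0,-0.7,0]],[0.42,[-0.4,0.2,4.2],[0,-0.7,0]],[0.42,[-0.4,0.2,4.2],[0,-0.7,0]]]'; python3 - <<'E'
from h import *
plan(.406,.337,.024,.480)
for n in ["wrist","scene"]:
    im=vision.get_image(n); cv2.imwrite(f"pics/{n}2.png",im[:,:,::-1])
p=vision.camera_params("wrist");T=p["camera_from_world"];print(-T[:3,:3].T@T[:3,3])
a=cv2.imread("pics/scene2.png")[150:250,190:330]; cv2.imwrite("pics/scene2z.png",cv2.resize(a,None,fx=5,fy=5))
E
```

```text
t: 1.8
tcp_pos: [0.4095, 0.3425, 0.0417]
ee_rot: [-0.238, 0.971, 0.002, 0.007]
ft_force: [0.9, -0.4, 0.1]
gripper_width: 0.0357
shift [ 0.59 -0.32  1.76] turn [-0.   0.9  0.1] w 0.0357 F [ 0.9 -0.4  0.1] tcp [0.4095 0.3425 0.0417] t 1.8
[0.34490181 0.30794794 0.18253699]
```

View pics/wrist2.png

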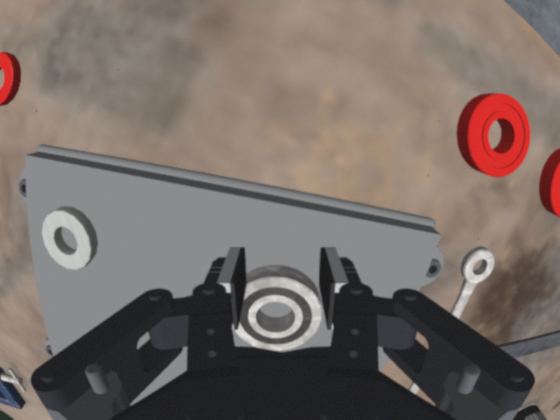

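View pics/scene2z.png

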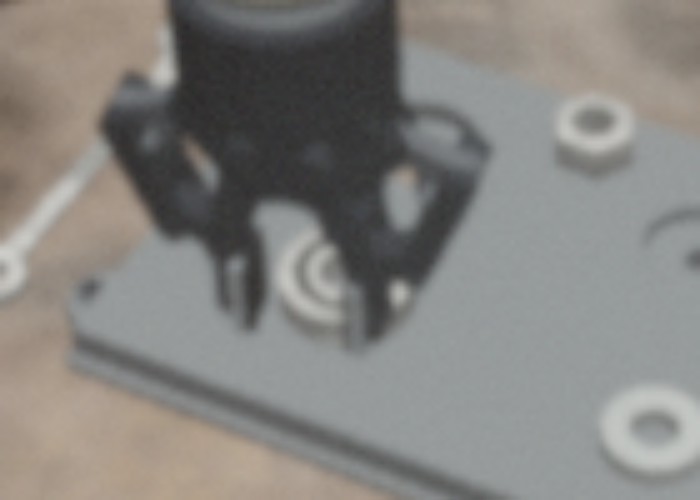

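```bash
python3 -c "
from h import *
plan(.406,.337,.03,.480)"
python3 -m crank '[[0.42,[0.5,-0.3,0.5],[0,0.8,0]],[0.42,[0.5,-0.3,0.9],[0,0.8,0]],[0.42,[0.5,-0.3,0.9],[0,0.8,0]],[0.42,[0.5,-0.3,0.9],[0,0.8,0]]]'; python3 -c "
from h import *
plan(.406,.337,.024,.480)"
```

```text
shift [ 0.57 -0.3   1.13] turn [-0.   0.9  0. ] w 0.0358 F [ 0.5 -0.7 -0.1] tcp [0.4095 0.3422 0.0414] t 1.9
t: 2.3
tcp_pos: [0.4064, 0.3371, 0.032]
ee_rot: [-0.238, 0.971, -0.0, 0.0]
ft_force: [-0.1, -0.1, 0.2]
gripper_width: 0.0361
shift [0.04 0.02 0.8 ] turn [-0.  0.  0.] w 0.0361 F [-0.1 -0.1  0.2] tcp [0.4064 0.3371 0.032 ] t 2.3
```

Well settled now. Guarded touch-down, in small steps.

```bash
P='from h import *
plan(.406,.337,.024,.480)'
python3 -m crank '[[0.42,[0,0,0.4],[0,0,0]],[0.42,[0,0,0.6],[0,0,0]],[0.42,[0,0,0.6],[0,0,0]],[0.42,[0,0,0.6],[0,0,0]]]'; python3 -c "$P"
python3 -m crank '[[0.42,[0,0,0.1],[0,0,0]],[0.42,[0,0,0.2],[0,0,0]],[0.42,[0,0,0.2],[0,0,0]]]'; python3 -c "$P"

```

```text
t: 2.7
tcp_pos: [0.4063, 0.337, 0.0258]
ee_rot: [-0.238, 0.971, -0.0, 0.0]
ft_force: [0.1, -0.1, -0.2]
gripper_width: 0.0357
shift [0.03 0.02 0.18] turn [-0. -0.  0.] w 0.0357 F [ 0.1 -0.1 -0.2] tcp [0.4063 0.337  0.0258] t 2.7
t: 3.0
tcp_pos: [0.4062, 0.337, 0.0237]
ee_rot: [-0.238, 0.971, -0.0, -0.0]
ft_force: [0.2, -0.1, -0.1]
gripper_width: 0.0361
shift [ 0.02  0.01 -0.03] turn [-0. -0.  0.] w 0.0361 F [ 0.2 -0.1 -0.1] tcp [0.4062 0.337  0.0237] t 3.0
```

```bash

python3 -m crank '[[0.42,[-0.4,0,0],[0,0,0]],[0.42,[-0.8,0,0],[0,0,0]],[0.42,[-1.2,0,0],[0,0,0]],[0.42,[-1.6,0,0],[0,0,0]],[0.42,[-2.0,0,0],[0,0,0]],[0.42,[-2.5,0,0],[0,0,0]],[0.42,[-3,0,0],[0,0,0]],[0.42,[-3.4,0,0],[0,0,0]],[0.42,[-3.6,0,0],[0,0,0]],[0.42,[-3.6,0,0],[0,0,0]]]'; python3 - <<'E'
from h import *
plan(.406,.337,.024,.480)
for n in ["wrist","scene","top"]:
    im=vision.get_image(n); cv2.imwrite(f"pics/{n}3.png",im[:,:,::-1])
a=cv2.imread("pics/scene3.png")[150:250,190:330]; cv2.imwrite("pics/scene3z.png",cv2.resize(a,None,fx=5,fy=5))
E
```

```text
t: 4.0
tcp_pos: [0.4386, 0.3538, 0.0237]
ee_rot: [-0.238, 0.971, -0.0, 0.0]
ft_force: [-0.1, 0.0, -0.1]
gripper_width: 0.0362
shift [ 3.67  0.01 -0.04] turn [-0.  0.  0.] w 0.0362 F [-0.1  0.  -0.1] tcp [0.4386 0.3538 0.0237] t 4.0
```

View pics/wrist3.png

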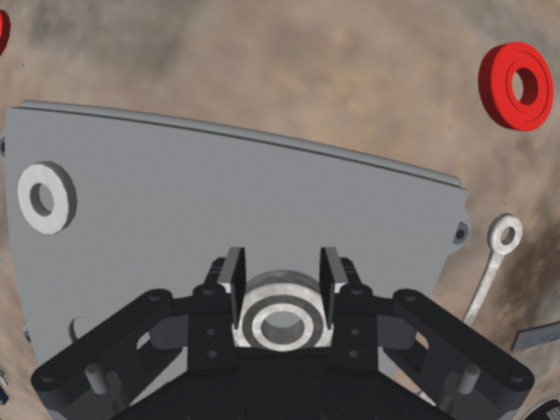

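View pics/scene3z.png

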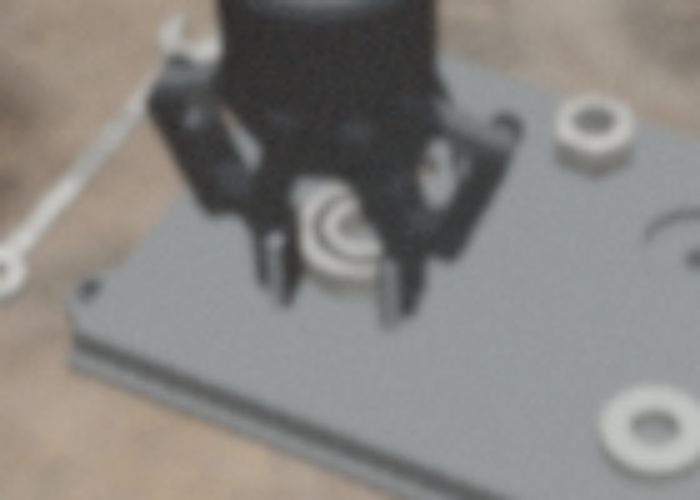

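```bash
cat >> h.py <<'E'
def projw(p,X):
    c=p["camera_from_world"]@np.append(X,1); a=np.array([c[0],-c[1],-c[2]])
    r=np.hypot(a[0],a[1]); th=np.arctan2(r,a[2]); return p["cx"]+p["fx"]*th*a[0]/r, p["cy"]+p["fy"]*th*a[1]/r
def unw(p,u,v,z):
    T=p["camera_from_world"];R=T[:3,:3]
    x=(u-p["cx"])/p["fx"];y=(v-p["cy"])/p["fy"];th=np.hypot(x,y)
    d=np.array([x/th*np.sin(th),y/th*np.sin(th),np.cos(th)]);d=R.T@(d*[1,-1,-1]);o=-R.T@T[:3,3]
    return o+d*(z-o[2])/d[2]
def circ(im,p,f,c,r,z,col,k,off):
    P=[f(p,[c[0]+r*np.cos(a),c[1]+r*np.sin(a),z]) for a in np.linspace(0,6.283,60)]
    P=((np.array(P)+.5-off)*k-.5).round().astype(int)
    cv2.polylines(im,[P],True,col,1)
def overlay(name,src,c,items,box,k,f,out,p=None):
    "items: (r,z,color)"
    p=p or vision.camera_params(name)
    x0,y0,x1,y1=box; im=cv2.resize(cv2.imread(src)[y0:y1,x0:x1],None,fx=k,fy=k,interpolation=cv2.INTER_CUBIC)
    for (c,r,z,col) in items: circ(im,p,f,c,r,z,col,k,np.array([x0,y0]))
    cv2.imwrite(out,im)
E
python3 - <<'E'
from h import *
u=np.array([np.cos(.48),np.sin(.48)]);t=env.state()["tcp_pos"][:2]
c=t+.030*u
it=[(c,.026,.037,(0,0,255)),(c,.026,.022,(0,255,255))]
overlay("wrist","pics/wrist3.png",c,it,(200,230,370,360),4,projw,"pics/w3o.png")
overlay("scene","pics/scene3.png",c,it,(190,150,330,250),5,proj,"pics/s3o.png")
E
```

```text
(no output)
```

View pics/w3o.png

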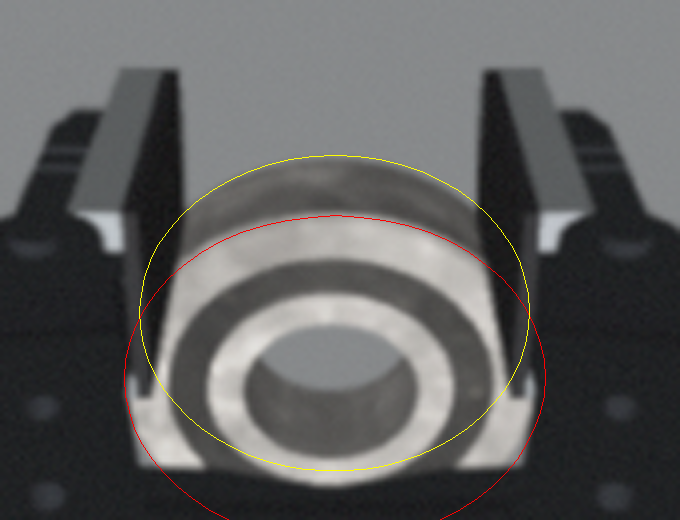

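View pics/s3o.png

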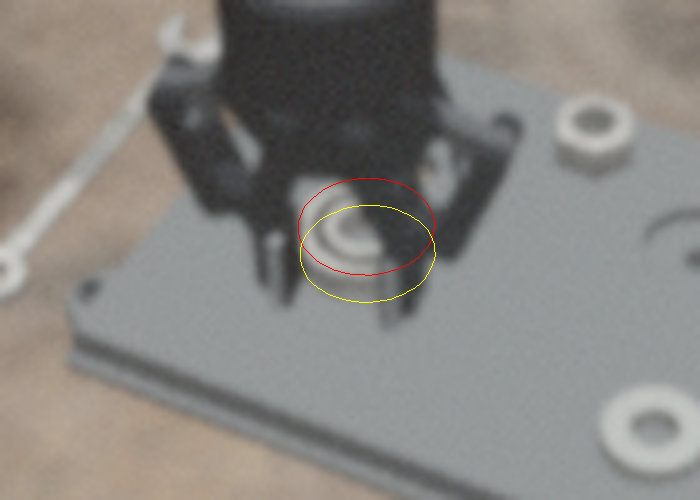

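```bash

python3 -c "
from h import *
plan(.4939,.3828,.0237,.480)"
python3 -m crank '[[0.42,[-0.4,0,0],[0,0,0]],[0.42,[-0.9,0,0],[0,0,0]],[0.42,[-1.4,0,0],[0,0,0]],[0.42,[-1.9,0,0],[0,0,0]],[0.42,[-2.4,0,0],[0,0,0]],[0.42,[-2.9,0,0],[0,0,0]],[0.42,[-3.4,0,0],[0,0,0]],[0.42,[-3.9,0,0],[0,0,0]],[0.42,[-4.2,0,0],[0,0,0]],[0.42,[-4.2,0,0],[0,0,0]]]'; python3 - <<'E'
from h import *
plan(.4939,.3828,.0237,.480)
for n in ["wrist","scene"]:
    im=vision.get_image(n); cv2.imwrite(f"pics/{n}4.png",im[:,:,::-1])
u=np.array([np.cos(.48),np.sin(.48)]);t=env.state()["tcp_pos"][:2]
c=t+.030*u
it=[(c,.026,.037,(0,0,255)),(c,.026,.022,(0,255,255)),((.5205,.3966),.028,.022,(0,255,0))]
overlay("wrist","pics/wrist4.png",c,it,(200,230,370,360),4,projw,"pics/w4o.png")
overlay("scene","pics/scene4.png",c,it,(190,150,330,250),5,proj,"pics/s4o.png")
E
```

```text
shift [-6.28  0.01 -0.  ] turn [-0.  0.  0.] w 0.0356 F [ 0.2  0.3 -0.3] tcp [0.4383 0.3537 0.0237] t 4.15
t: 5.15
tcp_pos: [0.4762, 0.3734, 0.0239]
ee_rot: [-0.238, 0.971, -0.0, 0.001]
ft_force: [-1.1, 0.1, -0.2]
gripper_width: 0.0357
shift [-2.    0.01  0.02] turn [-0.   0.1  0. ] w 0.0357 F [-1.1  0.1 -0.2] tcp [0.4762 0.3734 0.0239] t 5.15
```

View pics/w4o.png

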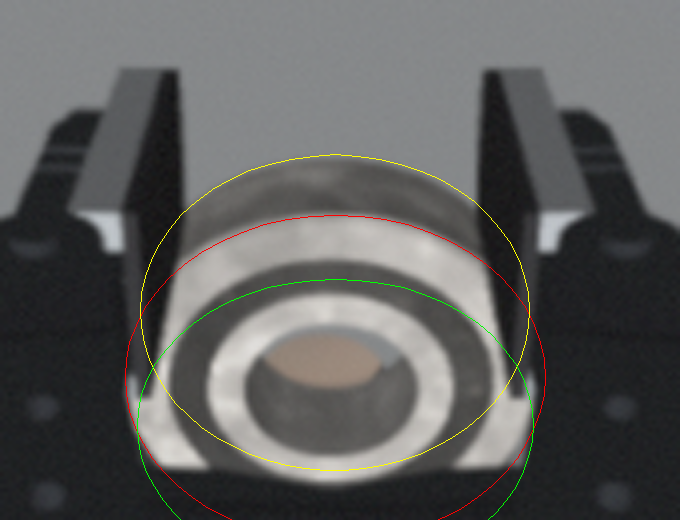

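View pics/s4o.png

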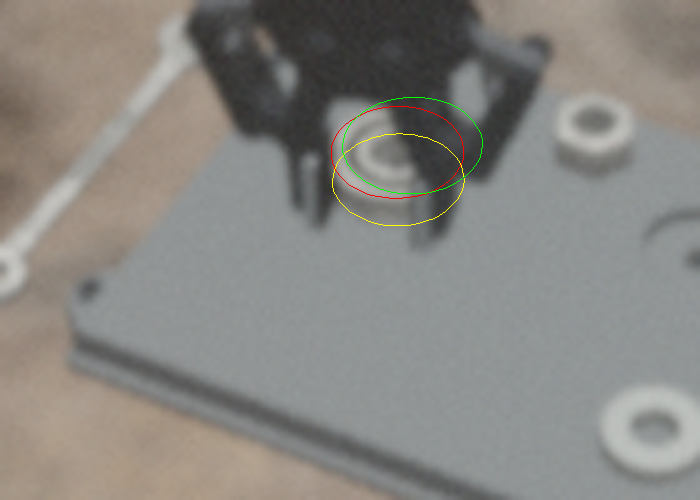

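```bash
python3 - <<'E'
from h import *
it=[((.5205,.3966),.010,.011,(0,255,0)),((.5205,.3966),.010,.0,(255,0,0))]
overlay("wrist","pics/wrist4.png",0,it,(240,290,330,360),8,projw,"pics/w4p.png")
E
```

```text
(no output)
```

View pics/w4p.png

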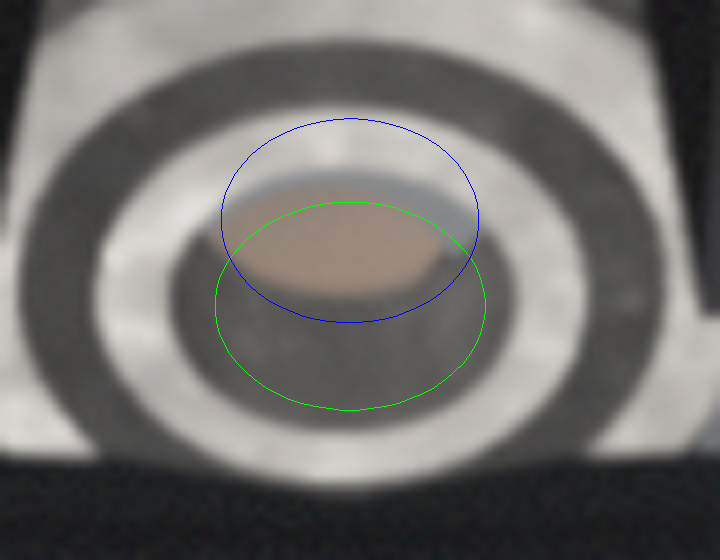

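```bash
python3 - <<'E'
from h import *
from scipy.optimize import least_squares
p=vision.camera_params("wrist")
im=cv2.imread("pics/wrist4.png").astype(int)
m=(im[:,:,2]-im[:,:,0])  # R-B
sub=m[308:332,262:302]; print(sub[::1])
E
```

```text
[[ 3  5  5  6  8  8  7  7  6  7  7  8  7  9  7  8  8  8  8  9  8  9  8  7
   8  8  8  7  7  8  7  8  7  7  7  7  7  7  6  6]
 [ 6  6  7  8  8  7  7  7  7  8  7  7  7  7  7  8  7  7  9  8  8  7  6  7
   8  8  8  9  8  7  6  6  7  8  8  8  8  8  7  6]
 [ 6  6  8  7  8  7  7  7  7  7  6  8  7  7  7  6  6  7  6  6  5  6  5  6
   6  6  7  9  7  8  8  7  8  8  6  8  7  8  8  8]
 [ 8  7  7  8  7  8  7  6  6  7  6  7  5  5  4  3  2  2  1 -1  0  0  2  2
   2  3  4  4  5  6  7  6  7  7  7  7  8  8  7  8]
 [ 7  7  8  7  7  7  7  6  6  5  3  1  1  0 -1 -2  0 -1  0 -1 -1 -2 -2 -2
  -2 -2 -1 -2  1  3  3  5  7  7  7  7  7  8  7  7]
 [ 8  8  8  8  8  8  7  5  4  2  0  0  0  3  5  7  7  9  9  9  9  6  3  1
   0 -3 -3 -2 -3 -2 -1  1  2  4  6  8  9  8  7  6]
 [ 7  6  5  6  7  8  4  2  1  0  3  8 11 16 17 18 20 19 22 21 21 20 18 16
  13  8  3  0 -2 -4 -2 -2 -2  1  2  5  7  8  8  8]
 [ 6  5  5  5  5  4  1  1  3  9 16 21 23 25 24 25 25 26 27 26 28 26 26 27
  24 22 17 10  3  0 -3 -3 -3 -4 -1  1  5  7  8  7]
 [ 5  5  5  7  5  1  1  8 16 21 24 25 25 26 27 26 26 26 27 28 28 29 28 29
  29 28 26 24 17  8  1 -2 
[... 1200 characters left out ...]
18 19 21 22 22 22 22 21
  19 16 14 12  8  5  4  4  4  3  5  4  4  5  5  4]
 [ 3  4  2  3  3  3  3  3  3  3  4  4  4  4  4  6  6  8  9 10 10 10 11  9
   8  7  5  4  5  2  4  4  3  3  3  4  5  3  3  4]
 [ 2  3  3  2  3  2  4  3  3  3  3  4  3  3  2  3  4  4  3  4  4  3  3  3
   4  5  5  4  3  3  3  4  3  4  4  2  4  3  3  4]
 [ 2  4  2  3  2  2  3  4  2  3  4  4  4  4  3  3  3  3  3  3  5  4  3  3
   2  5  4  3  3  3  4  3  4  3  3  5  3  4  3  3]
 [ 1  3  2  3  2  4  2  4  4  4  3  3  4  4  4  4  3  4  4  2  4  3  3  3
   2  3  3  4  4  3  3  4  3  4  2  5  3  4  4  3]
 [ 5  3  4  2  5  3  4  3  4  4  4  3  3  3  4  4  3  3  5  3  3  2  3  3
   4  3  2  5  4  3  4  4  5  2  3  3  4  3  3  2]]
```

```bash
cat >fit.py <<'E'
from h import *
from scipy.optimize import least_squares
def fitc(p,pts,r,z):
    W=np.array([unw(p,u,v,z)[:2] for u,v in pts]); 
    f=lambda c: np.hypot(*(W-c).T)-r
    s=least_squares(f,W.mean(0)+[.005,.002],loss='soft_l1',f_scale=.0003); return s.x,np.abs(f(s.x)).mean()
E
python3 - <<'E'
from fit import *
p=vision.camera_params("wrist")
E=[(12.3,6),(24,6),(9.6,7),(26.6,7),(7.6,8),(28.4,8),(6.4,9),(29.9,9),(31.1,10),(32,11),(32.6,12),(32.7,13)]
pts=[(262+a,308+b) for a,b in E]+[(262+a,313.5) for a in (16,18,20)]
c,e=fitc(p,pts,.010,.011); print("seat bore by wrist",c,e)
# bearing bottom front edge / top front edge from wrist4 gray
g=cv2.imread("pics/wrist4.png").astype(int).sum(2)//3
for col in (255,265,275,283,291,301,311): print(col,g[262:300,col])
E
```

```text
seat bore by wrist [0.52046266 0.39439913] 8.731792436305827e-05
255 [136 136 135 135 135 135 135 136 136 135 136 135 135 127 112 103 105 106
 101 103 102  94  91  87  86  89 105 132 152 164 173 177 178 181 181 183
 183 185]
265 [135 136 137 135 136 134 135 135 133 126 110  99 102 104 102  97  91  88
  83  84  85  88  98 120 144 156 165 167 167 165 164 162 161 158 152 131
  98  79]
275 [134 136 136 135 137 135 135 126 111 106 108 113 111 102  93  87  84  84
  84  85  88 113 150 162 170 173 172 170 167 168 169 169 158 122  90  80
  78  79]
283 [135 136 135 135 135 136 134 121 105 100 103 104 103  98  93  90  86  79
  75  73  85 119 152 164 174 176 178 180 180 179 178 171 148 109  85  84
  82  82]
291 [135 136 135 135 135 135 135 127 110  88  82  81  83  86  89  88  82  82
  84  86  88 113 157 179 187 195 193 190 186 185 185 185 177 140 101  87
  86  83]
301 [134 134 136 134 136 136 137 134 135 132 113  93  84  83  86  89  91  85
  81  79  76  75  82 105 143 167 180 189 190 191 191 189 188 190 189 176
 138  96]
311 [135 134 136 134 134 136 136 137 135 136 136 135 136 133 123 103  88  83
  84  84  87  87  85  82  77  73  78 107 142 163 177 186 189 189 187 185
 184 183]
```

```bash
python3 - <<'E'
from fit import *
p=vision.camera_params("wrist")
C=(255,265,275,283,291,301,311)
b,e=fitc(p,list(zip(C,(275.6,271.5,269.5,269.2,269.5,271.8,276.3))),.026,.022);print(b,e)
b2,e2=fitc(p,list(zip(C,(288.6,285,283.2,283,283.1,285.4,289.4))),.026,.037);print(b2,e2)
R=Ro.from_quat(env.state()["ee_rot"]); t=env.state()["tcp_pos"]
for q in (b,b2,np.array([.52046,.3944])): print((R.inv().apply(np.append(q,t[2])-t)*1e3).round(1))
E
```

```text
[0.50293434 0.38687952] 5.446126876905383e-05
[0.5023579  0.38647233] 4.460410835347567e-05
[-30.4  -0.4   0. ]
[-29.7  -0.5   0. ]
[-49.4  -1.9   0. ]
```

```bash

python3 -m crank '[[0.42,[-0.2,-0.03,0],[0,0,0]],[0.42,[-0.4,-0.06,0],[0,0,0]],[0.42,[-0.6,-0.09,0],[0,0,0]],[0.42,[-0.8,-0.12,0],[0,0,0]],[0.42,[-0.8,-0.12,0],[0,0,0]],[0.42,[-0.8,-0.12,0],[0,0,0]]]'; python3 - <<'E'
from fit import *
plan(.4939,.3828,.0237,.480)
im=vision.get_image("wrist"); cv2.imwrite(f"pics/wrist5.png",im[:,:,::-1])
im=vision.get_image("scene"); cv2.imwrite(f"pics/scene5.png",im[:,:,::-1])
a=cv2.imread("pics/wrist5.png")[250:350,230:340]; cv2.imwrite("pics/w5z.png",cv2.resize(a,None,fx=6,fy=6,interpolation=cv2.INTER_CUBIC))
E
```

```text
t: 5.85
tcp_pos: [0.4838, 0.376, 0.0239]
ee_rot: [-0.238, 0.971, -0.0, 0.001]
ft_force: [0.5, -0.4, 0.7]
gripper_width: 0.036
shift [-1.21  0.14  0.03] turn [-0.   0.1  0. ] w 0.036 F [ 0.5 -0.4  0.7] tcp [0.4838 0.376  0.0239] t 5.85
```

View pics/w5z.png

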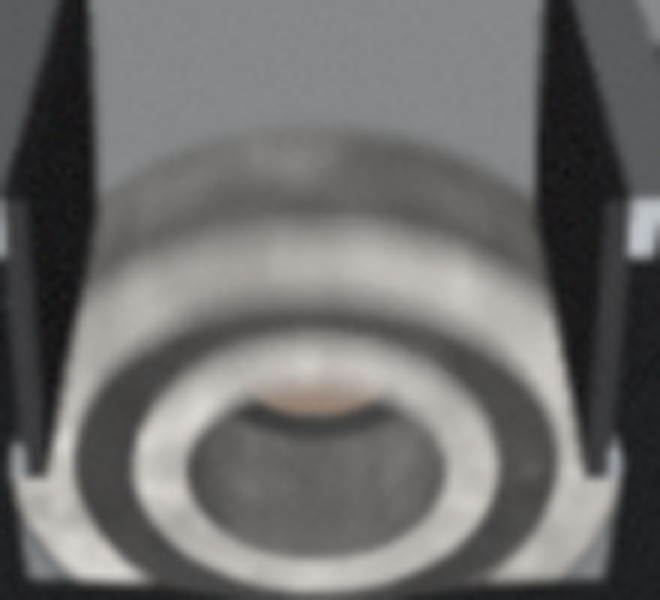

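```bash

python3 -m crank '[[0.42,[-0.2,0,0],[0,0,0]],[0.42,[-0.4,0,0],[0,0,0]],[0.42,[-0.6,0,0],[0,0,0]],[0.42,[-0.8,0,0],[0,0,0]],[0.42,[-0.9,0,0],[0,0,0]],[0.42,[-0.9,0,0],[0,0,0]]]'; python3 - <<'E'
from fit import *
plan(.4939,.3828,.0237,.480)
im=vision.get_image("wrist"); cv2.imwrite(f"pics/wrist6.png",im[:,:,::-1])
im=vision.get_image("scene"); cv2.imwrite(f"pics/scene6.png",im[:,:,::-1])
a=cv2.imread("pics/wrist6.png")[250:350,230:340]; cv2.imwrite("pics/w6z.png",cv2.resize(a,None,fx=6,fy=6,interpolation=cv2.INTER_CUBIC))
a=cv2.imread("pics/scene6.png")[130:250,190:330]; cv2.imwrite("pics/s6z.png",cv2.resize(a,None,fx=5,fy=5))
E
```

```text
t: 6.55
tcp_pos: [0.4917, 0.3801, 0.0238]
ee_rot: [-0.238, 0.971, -0.0, 0.001]
ft_force: [0.3, -1.0, 0.2]
gripper_width: 0.0357
shift [-0.32  0.14  0.01] turn [-0.   0.1  0. ] w 0.0357 F [ 0.3 -1.   0.2] tcp [0.4917 0.3801 0.0238] t 6.55
```

View pics/w6z.png

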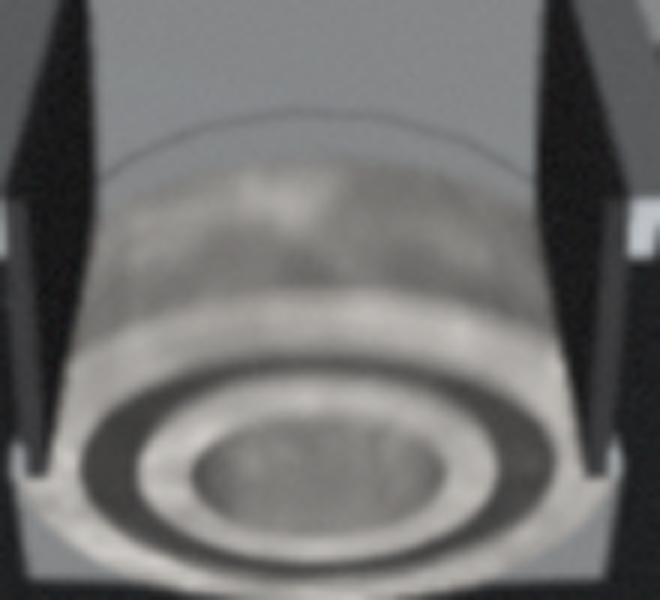

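View pics/s6z.png

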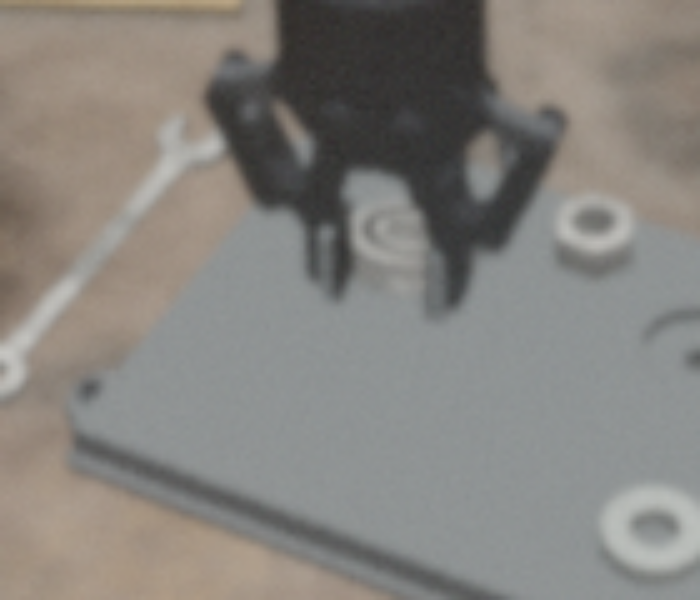

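```bash

python3 -m crank '[[0.42,[-0.1,0,0],[0,0,0]],[0.42,[-0.2,0,0],[0,0,0]],[0.42,[-0.3,0,0],[0,0,0]],[0.42,[-0.3,0,0],[0,0,0]],[0.42,[-0.3,0,0],[0,0,0]]]'; python3 - <<'E'
from fit import *
plan(.4939,.3828,.0237,.480)
im=vision.get_image("wrist"); cv2.imwrite(f"pics/wrist7.png",im[:,:,::-1])
a=cv2.imread("pics/wrist7.png")[250:350,230:340]; cv2.imwrite("pics/w7z.png",cv2.resize(a,None,fx=6,fy=6,interpolation=cv2.INTER_CUBIC))
E
```

```text
t: 7.15
tcp_pos: [0.4946, 0.3816, 0.0241]
ee_rot: [-0.238, 0.971, -0.0, 0.001]
ft_force: [1.1, 0.1, 0.9]
gripper_width: 0.0359
shift [0.01 0.14 0.04] turn [-0.   0.1  0. ] w 0.0359 F [1.1 0.1 0.9] tcp [0.4946 0.3816 0.0241] t 7.15
```

View pics/w7z.png

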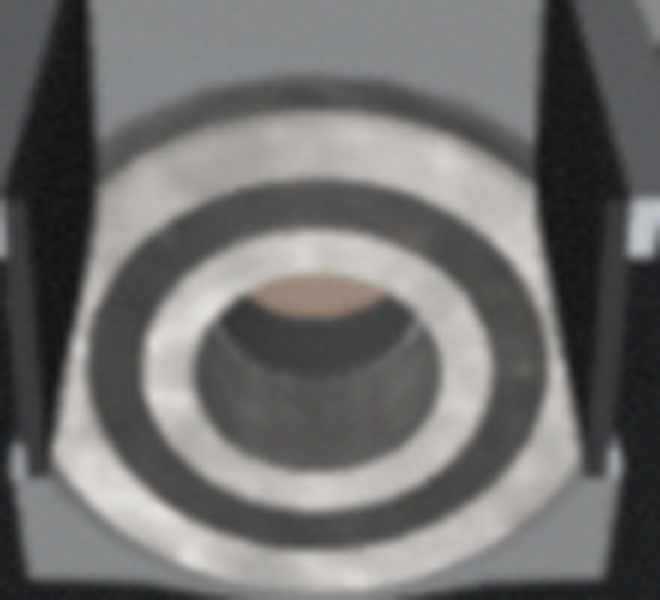

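```bash

python3 -m crank '[[0.42,[0.6,0,0],[0,0,0]],[0.42,[1.5,0,0],[0,0,0]],[0.42,[1.8,0,-2],[0,0,0]],[0.42,[1.8,0,-5],[0,0,0]],[0.42,[1.8,0,-5],[0,0,0]],[0.42,[1.8,0,-5],[0,0,0]]]'; python3 - <<'E'
from fit import *
plan(.4348,.2063,.06,.514)
im=vision.get_image("wrist"); cv2.imwrite(f"pics/wrist8.png",im[:,:,::-1])
E
```

```text
t: 7.8
tcp_pos: [0.4786, 0.3734, 0.0749]
ee_rot: [-0.238, 0.971, 0.0, 0.002]
ft_force: [-0.5, -0.3, -0.1]
gripper_width: 0.0358
shift [ 11.61 -12.79   1.45] turn [-0.   0.2 -1.9] w 0.0358 F [-0.5 -0.3 -0.1] tcp [0.4786 0.3734 0.0749] t 7.8
```

View pics/wrist8.png

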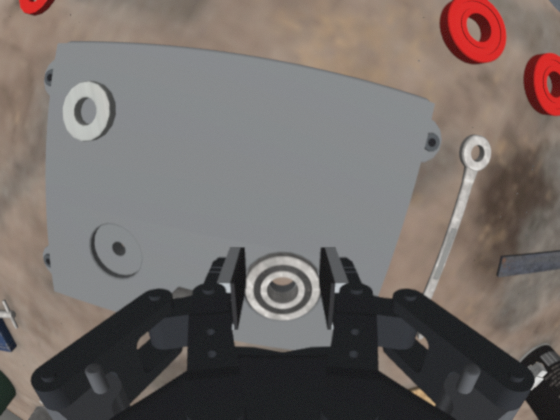

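```bash
python3 - <<'E'
from fit import *
p=vision.camera_params("wrist")
print(unw(p,88.5,110.5,.032),unw(p,119,248.5,.015),unw(p,117,249.5,.022))
E
python3 -m crank '[[0.33,[4,-4.3,0],[0,0,-1.9]],[0.33,[7.5,-8.5,0],[0,0,-1.9]],[0.33,[11.6,-12.8,0],[0,0,-1.9]],[0.33,[11.6,-12.8,0],[0,0,-1.9]],[0.33,[11.6,-12.8,0],[0,0,-1.9]],[0.33,[11.6,-12.8,0],[0,0,-1.9]],[0.33,[11.6,-12.8,1.5],[0,0,-1.9]],[0.33,[11.6,-12.8,2.5],[0,0,-1.9]],[0.33,[11.6,-12.8,2.5],[0,0,-1.9]],[0.33,[11.6,-12.8,2.5],[0,0,-1.9]]]'; python3 - <<'E'
from fit import *
plan(.4348,.2063,.03,.514)
im=vision.get_image("wrist"); cv2.imwrite(f"pics/wrist9.png",im[:,:,::-1])
im=vision.get_image("top"); cv2.imwrite(f"pics/top9.png",im[:,:,::-1])
E
```

```text
[0.46434327 0.2276682  0.032     ] [0.5531509  0.27521337 0.015     ] [0.54997738 0.27618904 0.022     ]
t: 8.85
tcp_pos: [0.434, 0.2063, 0.048]
ee_rot: [-0.255, 0.967, -0.0, 0.0]
ft_force: [-0.5, -0.1, 0.6]
gripper_width: 0.0283
shift [-0.07 -0.04  1.8 ] turn [-0.  0.  0.] w 0.0283 F [-0.5 -0.1  0.6] tcp [0.434  0.2063 0.048 ] t 8.85
```

View pics/wrist9.png

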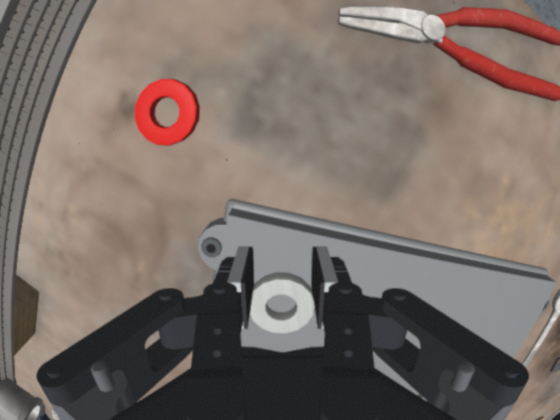

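View pics/top9.png

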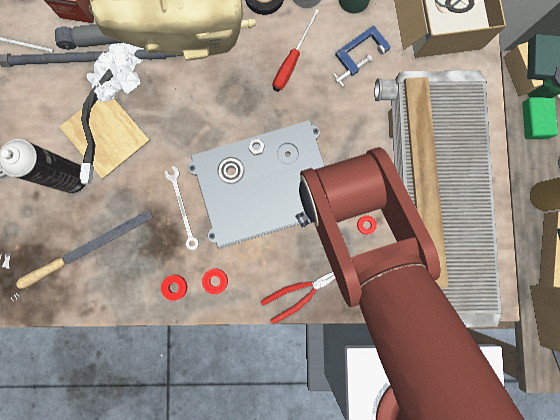

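```bash

python3 -m crank '[[0.33,[0,0,1],[0,0,0]],[0.33,[0,0,1.9],[0,0,0]],[0.33,[0,0,2.1],[0,0,0]],[0.33,[0,0,2.3],[0,0,0]],[0.33,[0,0,2.35],[0,0,0]],[0.33,[0,0,2.35],[0,0,0]]]'
python3 -m crank '[[0.33,[-0.4,0,0],[0,0,0]],[0.33,[-0.8,0,0],[0,0,0]],[0.33,[-1.2,0,0],[0,0,0]],[0.33,[-1.6,0,0],[0,0,0]],[0.33,[-2.0,0,0],[0,0,0]],[0.33,[-2.5,0,0],[0,0,0]],[0.33,[-3,0,0],[0,0,0]],[0.33,[-3.4,0,0],[0,0,0]],[0.33,[-3.6,0,0],[0,0,0]],[0.33,[-3.6,0,0],[0,0,0]]]'; python3 - <<'E'
from fit import *
plan(.4348,.2063,.0245,.514)
im=vision.get_image("wrist"); cv2.imwrite(f"pics/wrist10.png",im[:,:,::-1])
im=vision.get_image("scene"); cv2.imwrite(f"pics/scene10.png",im[:,:,::-1])
u=np.array([np.cos(.514),np.sin(.514)]);t=env.state()["tcp_pos"][:2]
c=t+.0253*u
it=[(c,.020,.032,(0,0,255)),(c,.020,.022,(0,255,255))]
overlay("wrist","pics/wrist10.png",c,it,(200,230,370,360),4,projw,"pics/w10o.png")
it+=[((.5553,.2762),.022,.022,(0,255,0))]
overlay("scene","pics/scene10.png",c,it,(250,150,390,270),5,proj,"pics/s10o.png")
E
```

```text
t: 9.55
tcp_pos: [0.4348, 0.2063, 0.0255]
ee_rot: [-0.254, 0.967, -0.0, 0.001]
ft_force: [0.3, 0.3, 0.3]
gripper_width: 0.0285
t: 10.55
tcp_pos: [0.4664, 0.2242, 0.0255]
ee_rot: [-0.254, 0.967, -0.0, 0.001]
ft_force: [-1.1, -0.7, -0.8]
gripper_width: 0.0282
shift [ 3.63 -0.    0.09] turn [-0.   0.1  0. ] w 0.0282 F [-1.1 -0.7 -0.8] tcp [0.4664 0.2242 0.0255] t 10.55
```

View pics/w10o.png

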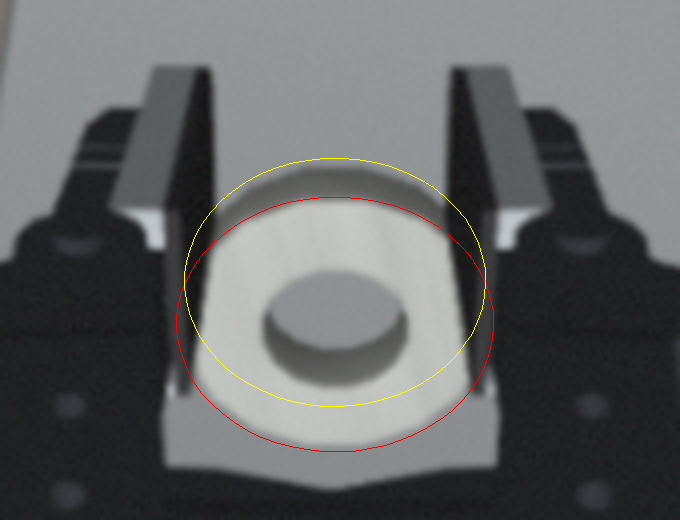

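View pics/s10o.png

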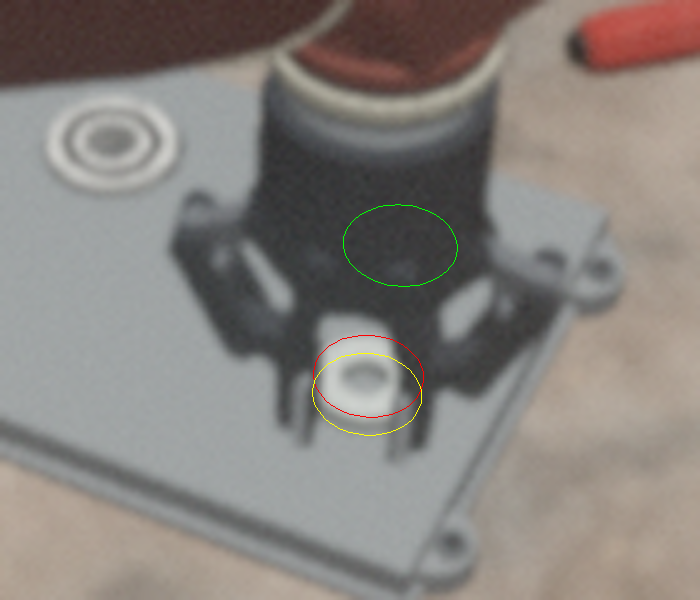

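```bash

python3 -m crank '[[0.33,[-0.4,0,0],[0,0,0]],[0.33,[-0.9,0,0],[0,0,0]],[0.33,[-1.5,0,0],[0,0,0]],[0.33,[-2.1,0,0],[0,0,0]],[0.33,[-2.7,0,0],[0,0,0]],[0.33,[-3.3,0,0],[0,0,0]],[0.33,[-3.9,0,0],[0,0,0]],[0.33,[-4.4,0,0],[0,0,0]],[0.33,[-4.7,0,0],[0,0,0]],[0.33,[-4.7,0,0],[0,0,0]]]'
python3 -m crank '[[0.33,[-0.3,0,0],[0,0,0]],[0.33,[-0.7,0,0],[0,0,0]],[0.33,[-1.1,0,0],[0,0,0]],[0.33,[-1.2,0,0],[0,0,0]],[0.33,[-1.2,0,0],[0,0,0]]]'; python3 - <<'E'
from fit import *
plan(.5325,.2625,.0245,.514)
im=vision.get_image("wrist"); cv2.imwrite(f"pics/wrist11.png",im[:,:,::-1])
a=cv2.imread("pics/wrist11.png")[250:350,230:340]; cv2.imwrite("pics/w11z.png",cv2.resize(a,None,fx=6,fy=6,interpolation=cv2.INTER_CUBIC))
E
```

```text
t: 11.65
tcp_pos: [0.5075, 0.2474, 0.0257]
ee_rot: [-0.254, 0.967, -0.0, 0.001]
ft_force: [0.1, -0.1, -0.9]
gripper_width: 0.0285
t: 12.15
tcp_pos: [0.5182, 0.2534, 0.0258]
ee_rot: [-0.254, 0.967, -0.0, 0.001]
ft_force: [-0.0, -0.6, -0.3]
gripper_width: 0.0281
shift [-1.7   0.08  0.13] turn [-0.   0.2  0. ] w 0.0281 F [-0.  -0.6 -0.3] tcp [0.5182 0.2534 0.0258] t 12.15
```

View pics/w11z.png

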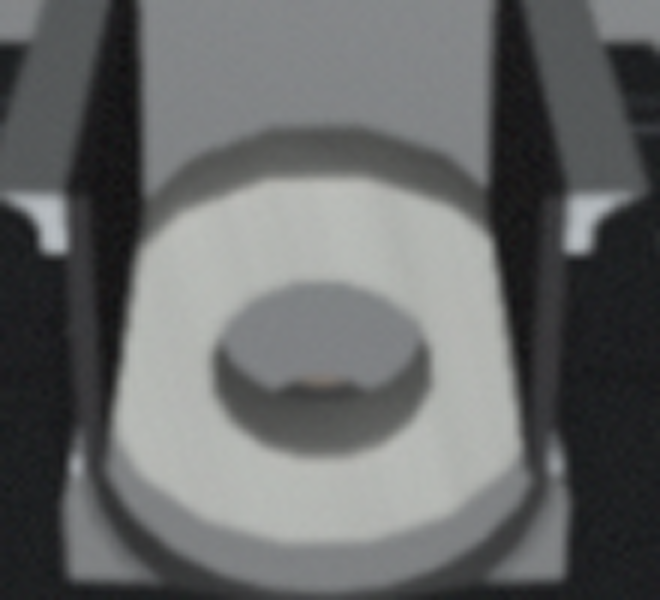

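```bash
python3 - <<'E'
from fit import *
p=vision.camera_params("wrist")
st=env.state();R=Ro.from_quat(st["ee_rot"]);t=st["tcp_pos"]
f=lambda x,y,z:(R.inv().apply(unw(p,230+(x+.5)/6-.5,250+(y+.5)/6-.5,z)-t)*1e3).round(1)
print("bore near edge",f(320,376,.015),"spacer bottom near",f(321,126,.022),"top near",f(321,178,.032),"top far",f(321,543,.032))
E
```

```text
bore near edge [-37.2  -0.2  10.8] spacer bottom near [-6.3 -0.1  3.7] top near [-5.7 -0.2 -6.3] top far [-43.8  -0.1  -6.1]
```

```bash

python3 -m crank '[[0.33,[-0.3,0,0.02],[0,0,0]],[0.33,[-0.6,0,0.05],[0,0,0]],[0.33,[-0.9,0,0.08],[0,0,0]],[0.33,[-1.2,0,0.1],[0,0,0]],[0.33,[-1.3,0,0.1],[0,0,0]],[0.33,[-1.3,0,0.1],[0,0,0]]]'; python3 - <<'E'
from fit import *
plan(.5325,.2625,.0245,.514)
im=vision.get_image("wrist"); cv2.imwrite(f"pics/wrist12.png",im[:,:,::-1])
a=cv2.imread("pics/wrist12.png")[250:350,230:340]; cv2.imwrite("pics/w12z.png",cv2.resize(a,None,fx=6,fy=6,interpolation=cv2.INTER_CUBIC))
E
```

```text
t: 12.8
tcp_pos: [0.5296, 0.2599, 0.0247]
ee_rot: [-0.254, 0.967, 0.0, 0.002]
ft_force: [-0.1, -0.9, 0.5]
gripper_width: 0.028
shift [-0.38  0.08  0.02] turn [-0.   0.2  0. ] w 0.028 F [-0.1 -0.9  0.5] tcp [0.5296 0.2599 0.0247] t 12.8
```

View pics/w12z.png

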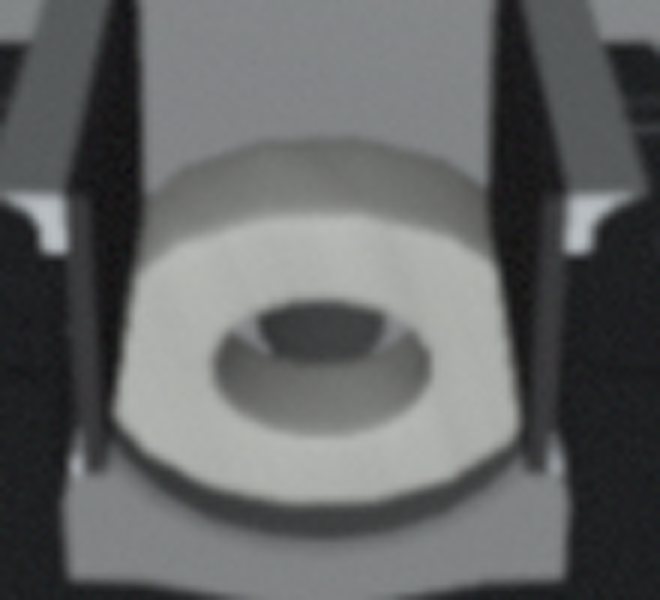

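Ring is nose-down in the seat and centred on the bore. Pushing the last few mm.

```bash

python3 -m crank '[[0.33,[-0.1,0,0],[0,0,0]],[0.33,[-0.2,0,0],[0,0,0]],[0.33,[-0.3,0,0],[0,0,0]],[0.33,[-0.4,0,0],[0,0,0]],[0.33,[-0.45,0,0],[0,0,0]],[0.33,[-0.45,0,0],[0,0,0]]]'; python3 - <<'E'
from fit import *
plan(.5325,.2625,.0245,.514)
im=vision.get_image("wrist"); cv2.imwrite(f"pics/wrist13.png",im[:,:,::-1])
a=cv2.imread("pics/wrist13.png")[250:350,230:340]; cv2.imwrite("pics/w13z.png",cv2.resize(a,None,fx=6,fy=6,interpolation=cv2.INTER_CUBIC))
E
```

```text
t: 13.45
tcp_pos: [0.5335, 0.2621, 0.0248]
ee_rot: [-0.254, 0.967, 0.0, 0.002]
ft_force: [0.2, 0.7, 0.4]
gripper_width: 0.0282
shift [0.07 0.08 0.03] turn [-0.   0.2  0. ] w 0.0282 F [0.2 0.7 0.4] tcp [0.5335 0.2621 0.0248] t 13.45
```

View pics/w13z.png

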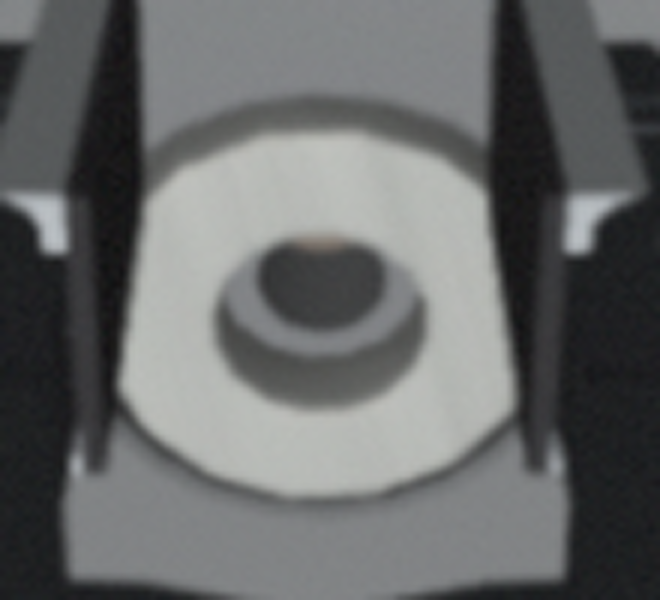

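Dropped and concentric with the bore. I'll retreat, lift, move clear, then check from the fixed cameras.

```bash

python3 -m crank '[[0.33,[0.6,0,0],[0,0,0]],[0.33,[1.5,0,0],[0,0,0]],[0.33,[1.8,0,-3],[0,0,0]],[0.33,[1.8,0,-8],[0,0,0]],[0.33,[3,0,-12],[0,0,0]],[0.33,[6,-4,-14],[0,0,0]],[0.33,[9,-8,-14],[0,0,0]],[0.33,[11,-12,-14],[0,0,0]],[0.33,[11,-16,-14],[0,0,0]],[0.33,[11,-16,-14],[0,0,0]]]'
python3 -m crank '[[0.33,[0,-4,0],[0,0,0]],[0.33,[0,-8,0],[0,0,0]],[0.33,[0,-12,0],[0,0,0]],[0.33,[0,-12,0],[0,0,0]],[0.33,[0,-12,0],[0,0,0]],[0.33,[0,-12,0],[0,0,0]]]'; python3 - <<'E'
from fit import *
print(env.state()["t"])
for n in ["top","scene"]: cv2.imwrite(f"pics/{n}14.png",vision.get_image(n)[:,:,::-1])
a=cv2.imread("pics/top14.png")[110:260,170:360]; b=cv2.imread("pics/scene14.png")[145:275,195:385]
cv2.imwrite("pics/t14z.png",cv2.resize(a,None,fx=4,fy=4,interpolation=cv2.INTER_CUBIC))
cv2.imwrite("pics/s14z.png",cv2.resize(b,None,fx=4,fy=4,interpolation=cv2.INTER_CUBIC))
E
```

```text
t: 14.5
tcp_pos: [0.5166, 0.0649, 0.1649]
ee_rot: [-0.252, 0.968, -0.001, 0.002]
ft_force: [-1.4, 0.2, -0.4]
gripper_width: 0.0282
t: 15.1
tcp_pos: [0.5742, -0.0386, 0.1648]
ee_rot: [-0.252, 0.968, -0.0, 0.002]
ft_force: [-0.4, -0.0, -0.6]
gripper_width: 0.028
15.1
```

View pics/t14z.png

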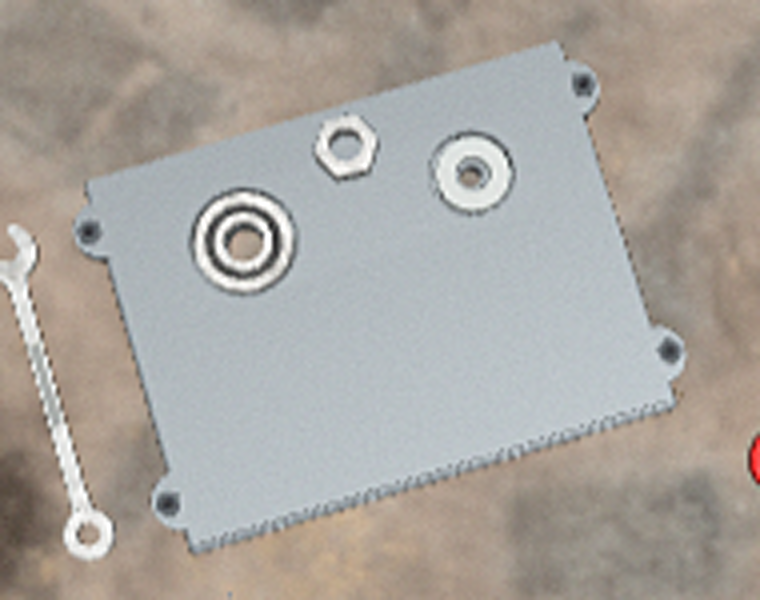

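View pics/s14z.png

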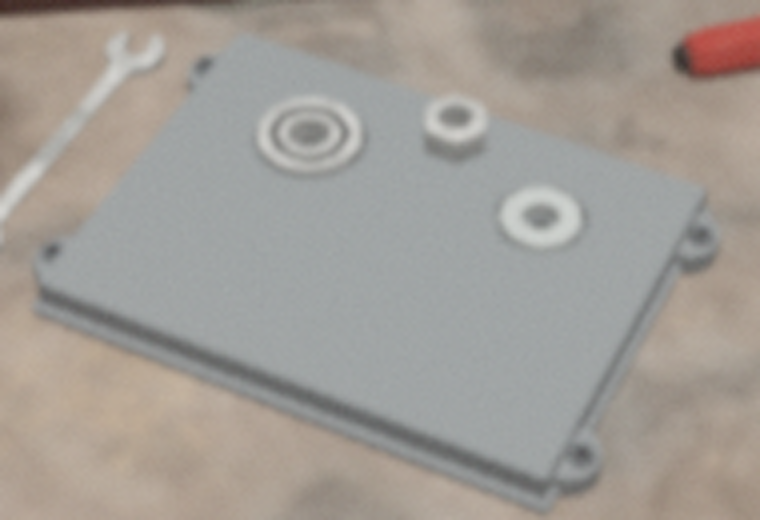

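Both discs sit low and centred in their seats. The nut (346,146) and spanner have not moved. The arm is clear.

```bash
python3 -c "
from workcell import order
print(order.sign_off())"
```

```text
the job is handed in; nothing more can be done
None
```

I pushed the bearing into the large seat first, then the spacer ring into the small one. Both were pushed from behind with the two part-open fingertips, and neither was gripped or lifted. I handed the job in at about 15 s.

- **Seating:** the last top and scene pictures show both discs low and flat in their seats. The wrist pictures taken as each one dropped show it concentric with the shaft bore.
- **Other things:** the nut and spanner are in the same pixel positions as at the start, the arm was clear of everything, and the forces I read after each move stayed within about 1–2 N.
- **Disagreement:** the wrist camera put the large seat about 1.5–2 mm to one side of where the top camera did. I followed the wrist camera and corrected 1.2 mm sideways, and the bearing dropped in cleanly.

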